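Lock the cover of a bushing clamping fixture

TASK

Close the bushing fixture: first press its cover down by the green pad until it is fully seated. Then turn the three black quarter-turn knobs clockwise to their end stops (bar in line with its red marks), the middle knob first and the two outer ones after it in either order. Leave the loose bushings and the gauge where they stand.

Things in the scene. Friction and masses are not known exactly. Their poses are not given: they have to be found in the camera images.
- fixture: blue base block, 140 (x) x 330 (y) x 30 mm, fixed to the table; origin at the centre of its underside, x away from the robot, y along its length, z up. Four guide pins 10 mm thick rise to 72 mm at x=+-50, y=+-140. The cover, an aluminium plate 120 x 300 x 8 mm, is centred over it; two slots show six dark bushings; three knobs stand on it in a row along y
- cover (a joint): how far the cover is pressed down, m: 0 raised (plate top 61 mm above the table), 0.008 fully seated on its stops (plate top 53 mm). Starts 0 to 2 mm down; slides stiffly, about 10 N, on the pins and stays where it is left; the knobs and pad move with it
- press_pad (a point): centre of the top face of the green round press pad on the cover, 36 mm in diameter, standing 6 mm proud of the plate; at x=-37, y=0 mm of the fixture, between the robot and the middle knob
- knob_left (a joint): left (+y) captive knob: angle clockwise seen from above, in rad. 0: bar square across the cover (along fixture x); 1.571: end stop, bar in line with the cover's length (fixture y) and with its two red marks. Takes about 0.06 N m, stays where left; starts at 0.1 to 0.55
- knob_mid (a joint): middle captive knob: angle clockwise seen from above, in rad. 0: bar square across the cover (along fixture x); 1.571: end stop, bar in line with the cover's length (fixture y) and with its two red marks. Takes about 0.06 N m, stays where left; starts at 0.1 to 0.55
- knob_right (a joint): right (-y) captive knob: angle clockwise seen from above, in rad. 0: bar square across the cover (along fixture x); 1.571: end stop, bar in line with the cover's length (fixture y) and with its two red marks. Takes about 0.06 N m, stays where left; starts at 0.1 to 0.55
- knob_left_grip (a point): grip point of the left knob, on its axis, 30 mm above the cover plate's top face; its x axis runs along the bar and turns with it, z up. The knob is a black bar 46 long, 14 thick, on a steel disc 36 in diameter and 6 thick; bar top 8 mm above this point, disc top 24 mm below it. Lies at x=+22, y=+100 mm of the fixture
- knob_mid_grip (a point): grip point of the middle knob, on its axis, 30 mm above the cover plate's top face; its x axis runs along the bar and turns with it, z up. The knob is a black bar 46 long, 14 thick, on a steel disc 36 in diameter and 6 thick; bar top 8 mm above this point, disc top 24 mm below it. Lies at x=+22, y=0 mm of the fixture
- knob_right_grip (a point): grip point of the right knob, on its axis, 30 mm above the cover plate's top face; its x axis runs along the bar and turns with it, z up. The knob is a black bar 46 long, 14 thick, on a steel disc 36 in diameter and 6 thick; bar top 8 mm above this point, disc top 24 mm below it. Lies at x=+22, y=-100 mm of the fixture
- bushing_a: loose dark steel bushing, ring 32 mm outside diameter, 22 mm high, standing beside the fixture; origin at the centre of its underside; leave alone
- bushing_b: loose brass bushing, ring 32 mm outside diameter, 22 mm high, standing beside the fixture; origin at the centre of its underside; leave alone
- gauge: loose steel plug gauge standing upright, 32 mm diameter foot, 22 mm diameter plug, 70 mm high; origin at the centre of its underside; leave alone

How it is judged:
By the outcome, as a careful person would: the job done as asked, in the order asked, and still so for the second after the job is handed in, with the robot touching nothing.
It also fails if it takes over 69 s, if anything falls off the work surface, if the arm or the gripper's body presses on something with over 40 N, if the wrist force passes 120 N, or if a joint passes its speed limit or range.

ROBOT

A 7-joint arm with a two-finger parallel gripper is mounted at the origin on the work surface. World frame = base frame: x ahead of the robot, y to its left, z up, the work surface at z = 0. Lengths are in m, angles in rad, forces in N, time in s.
With the tool pointing down it reaches from about 0.4 to 0.875 m from the base axis. Payload 19.3 kg.
Tool frame: the origin (TCP) lies at the very end of the fingers, on their centre line; the grasp point (between the pads) lies 19 mm behind it; z points along the fingers, y is the line along which they close (so a half turn about z gives the same grasp; the last joint's range is limited). The gripper opens to 85 mm and grips with 20 to 120 N. Pads are 22 mm wide; open, the fingers measure 114 mm over their backs; the gripper's body (76 mm by 85 mm) begins 54 mm behind the grasp point. The pads swing forward as they close: fully open they stand 13 mm farther back than shut.
Start: joints at [1.072, 0.521, -0.036, 1.599, 0.021, 1.021, -0.113], TCP at [0.26, -0.568, 0.231] pointing down, gripper open.
Joint ranges: [-2.91, 2.91], [-0.3, 2.13], [-1.5, 1.42], [0.17, 2.43], [-1.26, 4.41], [0.16, 1.93], [-2.52, 2.52]. Speed limits (rad/s): [1.89, 1.89, 2.39, 2.39, 3.01, 3.01, 3.01].

INTERFACE

Orientations are given as [roll, pitch, yaw] about the fixed x, y, z axes, in that order (R = Rz(yaw) Ry(pitch) Rx(roll)).
In Python, from workcell import monitor, optics, workorder gives the robot as it stands.
- The arm moves only by the tool apply_moves, never from a script. Its arguments are lists of equal length, an entry for each row: "linear": the shift along the tool's x, y, z each as a share of 0.1 m, from -1 to 1, a list of three; "delta_rot": the turn, a rotation vector about the tool's x, y, z each as a share of 120 degrees, from -1 to 1, a list of three. A call has exactly 5 rows; each row is the pose to reach, as a shift and turn from the pose commanded when the call began, along the tool's axes at that moment; what a row does not reach only later rows make up. A row lasts 1/12 s, in which the tool goes at most 41.7 mm and 7.16 degrees, less where a joint would pass 70% of its speed; a pose out of reach is approached as far as the arm can. A call with a number of a shift or a turn outside -1 to 1 is refused whole. A call with a gripper value outside its range is refused whole. "gripper" is the opening, from -1 (shut) to 1 (fully open), set as the call begins (left out, the last holds). The fingers move at their own pace and stop on an object; "force" is the grip in N (left out, the last holds). Time passes only in rows, so rows that repeat a pose let the fingers close, or fill a call up. It gives the time, the measured TCP pose, the force, the opening and the grip force at its end, in the units of the state.
- monitor.observe(): the state, without advancing time (a new reading comes with each control period).
- optics.grab_frame(name): name is "scene" or "top"; returns (picture, depth): 400x640x3 uint8, red, green, blue; 400x640 float32, m along the optical axis (not along the pixel's ray), 0 where there is no reading.
- optics.camera_info(name): a dict with "fx", "fy", "cx", "cy" (pixels), "rvec" (rotation vector, rad) and "tvec" (3), from world to camera coordinates, as OpenCV has them. Camera axes: x right, y down, z forward; pixel columns grow to the right and rows downward; lengths in m; the calibration is good to about 2 mm. A picture is of the moment at which its call begins. camera_info takes no time and is no camera call.
- workorder.job_done(): hands the job in; it is judged then, once.
The state is a dict: "clock": time; "qpos": joint angles; "qd": joint speeds; "joint_efforts": joint torques, N m; "position": TCP position; "tool_rot": TCP orientation; "force": force on the tool from outside, world axes, zero at the start; "moment": the same for the moment, N m; "grip_width": finger opening in m; "finger_force": force on a finger pad.
Only numpy, scipy, OpenCV 4.12 (cv2) and the standard library are available. Lean on these libraries where they do the work, as an engineer would, in place of code of your own. Each camera call takes 0.05 s, during which the arm holds its last target. There are 200 camera calls.

## Working session

There is one attempt and no reset: what is moved stays moved. The work goes in short steps, Python scripts to look and compute and a tool call to move; the robot and the scene stay as the last step left them, time stands still between calls to the robot, and variables do not carry over. Pictures are saved under pics/ and viewed, at most 10 in all, crops included, and the job is handed in when it is done.

Besides the shell and the picture viewer there is one more tool, called after "Request:" as name(argument=value, ...) on one line, values as JSON. apply_moves: Moves the arm, as the interface text tells. Its arguments: {"type":"object","properties":{"linear":{"type":"array"},"delta_rot":{"type":"array"},"gripper":{"type":"number"},"force":{"type":"number"}},"required":["linear","delta_rot"]}

```bash
mkdir -p pics; ls
python3 - <<'E'
from workcell import monitor, optics
import cv2, numpy as np
s=monitor.observe(); print(s)
for n in ("top","scene"):
    p,d=optics.grab_frame(n); cv2.imwrite(f"pics/{n}0.png",p[:,:,::-1]); np.savez(f"{n}0.npz",p=p,d=d); print(n,optics.camera_info(n))
E
```

```text
pics
{'clock': 0.0, 'qpos': array([ 1.07180068,  0.5220241 , -0.03633972,  1.6000028 ,  0.0212007 ,
        1.02111626, -0.11285367]), 'qd': array([ 0.000486  ,  0.00076891, -0.00133338,  0.00156726,  0.00080829,
       -0.00151515, -0.00097857]), 'joint_efforts': array([-1.57605285e-03, -9.27119422e+01,  1.97873734e+00, -3.69932413e+01,
        1.77247199e-02,  8.20844492e-03,  2.61670272e-05]), 'position': array([ 0.2596887 , -0.56811656,  0.23072118]), 'tool_rot': array([-3.14042982e+00,  7.85476101e-05,  4.28742999e-01]), 'force': array([ 0.82757946, -0.34225668,  0.73911425]), 'moment': array([-0.00154953,  0.01479532,  0.01629205]), 'finger_force': 0.0, 'grip_width': 0.08538673656669536}
top {'fx': 451.4221421640605, 'fy': 451.4221421640605, 'cx': 319.96126035333816, 'cy': 195.1172025080357, 'rvec': array([ 2.16448564, -2.1021266 ,  0.23759518]), 'tvec': array([4.12087585e-05, 6.47654980e-01, 8.20835638e-01])}
scene {'fx': 507.8910469515584, 'fy': 507.8910469515584, 'cx': 315.83195590724074, 'cy': 196.80547230719716, 'rvec': array([ 2.14790007,  1.02920504, -0.46700752]), 'tvec': array([-0.40242142, -0.24990208,  1.35255592])}
```

View pics/top0.png

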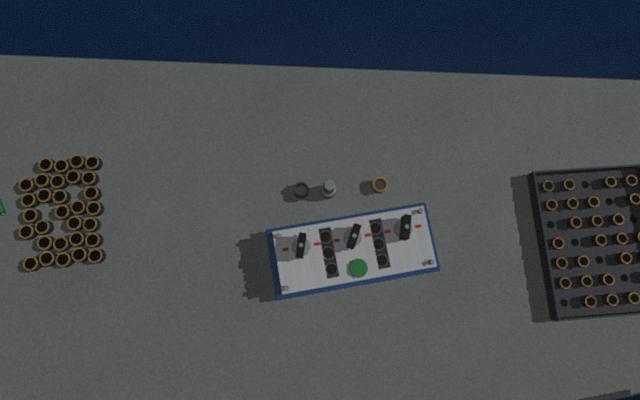

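View pics/scene0.png

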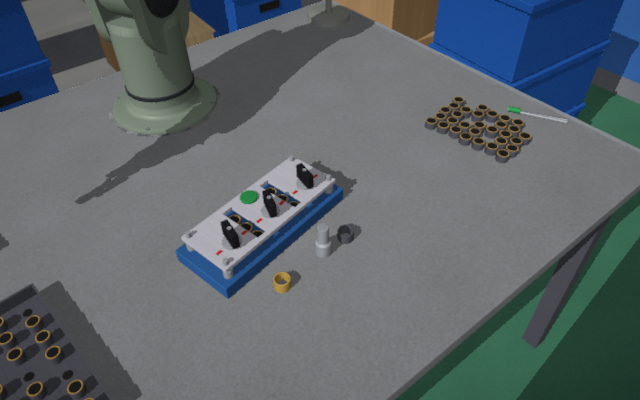

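The top view shows the fixture at about (353,250), the green pad at (358,268), and the knobs at (301,245), (353,236) and (405,227). The scene view shows the pad at (249,197) and the knobs at (231,234), (270,203) and (305,176). The loose parts stand beyond the fixture, on its far (+x) side. Next I'll measure.

```bash
cat > h.py <<'E'
import numpy as np, cv2
from workcell import optics
from scipy.spatial.transform import Rotation as R
def cam(n):
    c=optics.camera_info(n); K=np.array([[c['fx'],0,c['cx']],[0,c['fy'],c['cy']],[0,0,1]]); return K,cv2.Rodrigues(c['rvec'])[0],c['tvec']
def ray(n,uv):
    K,Rm,t=cam(n); uv=np.atleast_2d(uv).astype(float); d=np.c_[uv,np.ones(len(uv))]@np.linalg.inv(K).T@Rm; return -Rm.T@t,d
def plane(n,uv,z):
    o,d=ray(n,uv); return o+d*((z-o[2])/d[:,2])[:,None]
def tri(a,b):
    P=[np.c_[K@Rm,K@t] for K,Rm,t in (cam("top"),cam("scene"))]
    X=cv2.triangulatePoints(P[0],P[1],np.array(a,float).reshape(-1,2).T,np.array(b,float).reshape(-1,2).T); return (X[:3]/X[3]).T
def blobs(m,amin):
    n,l,s,c=cv2.connectedComponentsWithStats(m.astype(np.uint8)); return [(c[i],s[i]) for i in range(1,n) if s[i][4]>=amin],l
def depthpts(n,d,m):
    K,Rm,t=cam(n); v,u=np.nonzero(m&(d>0)); z=d[v,u]; pc=np.c_[u,v,np.ones(len(u))]@np.linalg.inv(K).T*z[:,None]; return (pc-t)@Rm
def masks(p):
    h=cv2.cvtColor(p,cv2.COLOR_RGB2HSV); H,S,V=[h[:,:,i].astype(int) for i in range(3)]
    return dict(green=(H>45)&(H<85)&(S>120)&(V>50),red=((H<8)|(H>172))&(S>110)&(V>90),black=(V<45),blue=(H>100)&(H<120)&(S>150)&(V>60))
E
python3 - <<'E'
from h import *
np.set_printoptions(precision=4,suppress=True)
box={"top":(265,200,445,300),"scene":(170,145,350,295)}
for n in box:
    z=np.load(n+"0.npz"); p,d=z['p'],z['d']; x0,y0,x1,y1=box[n]
    roi=np.zeros(d.shape,bool); roi[y0:y1,x0:x1]=1
    M=masks(p)
    for k,a in (("green",30),("red",4),("black",25)):
        b,l=blobs(M[k]&roi,a)
        for c,s in b:
            li=l[int(s[1]):,:]; lab=[i for i in range(1,l.max()+1) if abs(np.argwhere(l==i).mean(0)[::-1]-c).max()<.01][0]
            P=depthpts(n,d,l==lab); print(n,k,c,s,"depthmed",np.median(P,0),"zmax",np.percentile(P[:,2],95))
    cv2.imwrite(f"pics/{n}z.png",cv2.resize(p[y0:y1,x0:x1,::-1],None,fx=4,fy=4,interpolation=cv2.INTER_CUBIC)[:600])
E
```

```text
top green [357.9241 267.7321] [350 260  17  17 224] depthmed [ 0.5085 -0.0566  0.0664] zmax 0.06892553890115083
top red [417.5385 225.7692] [415 225   6   3  13] depthmed [ 0.5926 -0.172   0.0617] zmax 0.0630090652657775
top red [367.6154 234.3846] [365 233   6   3  13] depthmed [ 0.5738 -0.0759  0.0608] zmax 0.062119489048774665
top red [316.6154 243.3846] [314 242   6   3  13] depthmed [0.5537 0.0222 0.0612] zmax 0.06315664919693799
top black [404.4923 227.2   ] [399 215  12  25 195] depthmed [ 0.5829 -0.1383  0.0977] zmax 0.10050172837356086
top black [375.0405 227.5541] [371 223   9  10  74] depthmed [ 0.5891 -0.0919  0.0444] zmax 0.04742776351485706
top black [352.9097 236.1097] [347 224  14  25 155] depthmed [ 0.5626 -0.043   0.0985] zmax 0.10040186845340987
top black [301.5968 238.    ] [298 233   8  11  62] depthmed [0.5591 0.0511 0.0984] zmax 0.10068017170989095
top black [325.026  236.5584] [321 232   9  10  77] depthmed [0.5686 0.0064 0.0448] zmax 0.047182675701497576
top black [378.2763 243.5921] [374 239  10  10  76] depthmed [ 0.5577 -0.0982  0.0444] zmax 0.047199792107
[... 1218 characters left out ...]
062048087439205986
scene black [304.7838 176.0901] [297 164  16  24 222] depthmed [0.5573 0.0492 0.0902] zmax 0.09898196723332467
scene black [269.89   202.6746] [263 189  14  28 209] depthmed [ 0.5801 -0.0483  0.0926] zmax 0.0989334549812761
scene black [234.7333 218.5667] [231 216   8   6  30] depthmed [ 0.5249 -0.0999  0.044 ] zmax 0.045848237921694436
scene black [230.5277 234.7234] [222 221  18  27 235] depthmed [ 0.6011 -0.1449  0.0938] zmax 0.09898470140554645
scene black [246.0571 226.1429] [242 224   9   6  35] depthmed [ 0.5571 -0.0936  0.0447] zmax 0.04627370526446718
scene black [257.1154 233.3846] [253 232   9   5  26] depthmed [ 0.585  -0.0874  0.044 ] zmax 0.045376494136028046
```

View pics/topz.png

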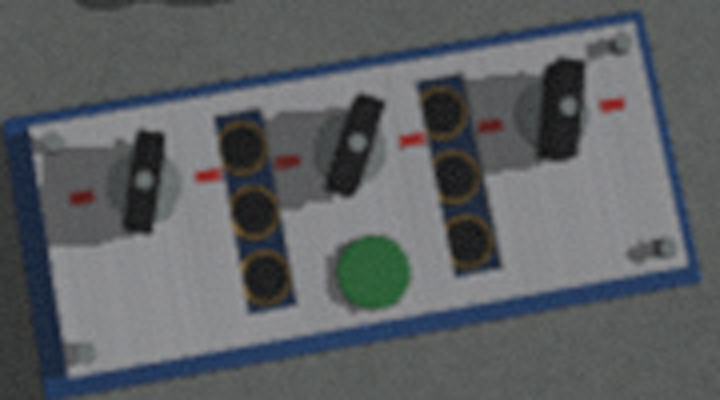

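The crop shows a clear pad, three bars each with a pale dot on its axis, and red marks along one line. Next I'll fit the frame and the bar angles.

```bash
cat > m.py <<'E'
from h import *
np.set_printoptions(precision=4,suppress=True)
def bars(n,d,roi,zlo,zhi):
    P=depthpts(n,d,roi)
    K,Rm,t=cam(n)
    o=-Rm.T@t
    full=np.zeros(d.shape+(3,)); v,u=np.nonzero(roi&(d>0)); full[v,u]=P
    m=(full[...,2]>zlo)&(full[...,2]<zhi)
    b,l=blobs(m,60); out=[]
    for i in range(1,l.max()+1):
        v,u=np.nonzero(l==i)
        if len(v)<60: continue
        Q=plane(n,np.c_[u,v],np.median(full[v,u,2]))[:,:2]
        (c,(w,h),a)=cv2.minAreaRect((Q*1000).astype(np.float32)); C=np.cov(Q.T); e=np.linalg.eigh(C)[1][:,1]
        out.append((Q.mean(0),np.array(c)/1000,w,h,np.degrees(np.arctan2(e[1],e[0])),np.median(full[v,u,2]),len(v)))
    return out
E
python3 - <<'E'
from m import *
z=np.load("top0.npz"); d=z['d']; roi=np.zeros(d.shape,bool); roi[205:300,265:445]=1
for o in bars("top",d,roi,.09,.11): print("top",o)
z=np.load("scene0.npz"); ds=z['d']; roi=np.zeros(d.shape,bool); roi[145:295,170:350]=1
for o in bars("scene",ds,roi,.0955,.11): print("scene",o)
print("pad tri",tri([357.92,267.73],[248.52,196.79]))
print("red tri",tri([[417.54,225.77],[367.62,234.38],[316.6,243.38]],[[218.47,252.13],[258.73,220.36],[294.56,191.78]]))
r=plane("scene",[[314.44,175.89],[294.56,191.78],[281.2,202.1],[258.7,220.4],[243.86,232],[218.47,252.1]],.061); print(r)
e=np.linalg.eigh(np.cov(r[:,:2].T))[1][:,1]; print("y-axis dir deg",np.degrees(np.arctan2(*e[::-1])))
r=plane("top",[[417.54,225.77],[367.62,234.38],[316.6,243.38]],.061);e=np.linalg.eigh(np.cov(r[:,:2].T))[1][:,1]; print(r,"y-axis dir deg",np.degrees(np.arctan2(*e[::-1])))
print("pad on plane",plane("top",[357.92,267.73],.066),plane("scene",[248.52,196.79],.066))
E
```

```text
top (array([ 0.5857, -0.1411]), array([ 0.5856, -0.1411]), 15.560444831848145, 45.840152740478516, np.float64(173.72769050400962), np.float64(0.09807357305659518), 199)
top (array([ 0.5653, -0.0436]), array([ 0.5656, -0.0438]), 13.982851028442383, 46.51041030883789, np.float64(162.73568819942153), np.float64(0.09840691061158492), 191)
top (array([0.546 , 0.0537]), array([0.5459, 0.0538]), 13.918636322021484, 45.980621337890625, np.float64(173.63554274778593), np.float64(0.09837107626849366), 191)
scene (array([0.5478, 0.0534]), array([0.5474, 0.053 ]), 14.311344146728516, 48.4743766784668, np.float64(172.99930817673282), np.float64(0.097682787977839), 115)
scene (array([ 0.5666, -0.0439]), array([ 0.5668, -0.0443]), 13.634183883666992, 47.05054473876953, np.float64(163.5942916171091), np.float64(0.09761305685452434), 129)
scene (array([ 0.5876, -0.142 ]), array([ 0.5875, -0.142 ]), 13.687068939208984, 47.448734283447266, np.float64(174.493256847727), np.float64(0.09787954860588455), 150)
pad tri [[ 0.5095 -0.0559  0.0637]]
red tri [[ 0.5931 -0.1722  0.0616]
 [ 0.5736 -0.0746  0.0615]
 [ 0.5534  0.0235  0.0614]]
[[ 0.5411  0.0838  0.061 ]
 [ 0.5534  0.0242  0.061 ]
 [ 0.5603 -0.0131  0.061 ]
 [ 0.5735 -0.074   0.061 ]
 [ 0.5807 -0.1112  0.061 ]
 [ 0.5928 -0.1717  0.061 ]]
y-axis dir deg 101.47083675918002
[[ 0.593  -0.1727  0.061 ]
 [ 0.5733 -0.0752  0.061 ]
 [ 0.5531  0.0229  0.061 ]] y-axis dir deg 101.52682082505001
pad on plane [[ 0.5089 -0.0565  0.066 ]] [[ 0.5122 -0.0563  0.066 ]]
```

```bash
cat > plan.py <<'E'
from h import *
def step(p,yaw,q,yaw2):  # tool-down pose -> shares of shift and turn
    Rt=R.from_euler('z',yaw,degrees=True)*R.from_euler('x',180,degrees=True)
    return np.round(Rt.inv().apply(np.array(q)-p)/.1,3), np.round(-(yaw2-yaw)/120,4)
E
python3 - <<'E'
from plan import *
p0=np.array([.2597,-.5681,.2307]);p1=np.array([.5085,-.056,.14]);y0,y1=24.56,101.5
for i in range(6): print(step(p0+(p1-p0)*i/6,y0+(y1-y0)*i/6,p0+(p1-p0)*(i+1)/6,y0+(y1-y0)*(i+1)/6))
E
```

```text
(array([ 0.732, -0.604,  0.151]), np.float64(-0.1069))
(array([ 0.848, -0.426,  0.151]), np.float64(-0.1069))
(array([ 0.921, -0.228,  0.151]), np.float64(-0.1069))
(array([ 0.949, -0.018,  0.151]), np.float64(-0.1069))
(array([0.929, 0.193, 0.151]), np.float64(-0.1069))
(array([0.863, 0.395, 0.151]), np.float64(-0.1069))
```

Request:
apply_moves(linear=[[0.146,-0.121,0.03],[0.293,-0.242,0.06],[0.439,-0.362,0.09],[0.586,-0.483,0.12],[0.732,-0.604,0.151]], delta_rot=[[0,0,-0.0214],[0,0,-0.0428],[0,0,-0.0641],[0,0,-0.0855],[0,0,-0.1069]], gripper=-1, force=60)

```text
clock: 0.52
position: [0.3015, -0.482, 0.2158]
tool_rot: [-3.141, -0.0, 0.655]
force: [-0.1, -0.5, -0.1]
grip_width: 0.0258
finger_force: 0.0
```

Request:
apply_moves(linear=[[0.17,-0.085,0.03],[0.339,-0.17,0.06],[0.509,-0.256,0.09],[0.678,-0.341,0.12],[0.848,-0.426,0.151]], delta_rot=[[0,0,-0.0214],[0,0,-0.0428],[0,0,-0.0641],[0,0,-0.0855],[0,0,-0.1069]])

```text
clock: 0.93
position: [0.3432, -0.3966, 0.2008]
tool_rot: [-3.141, 0.0, 0.879]
force: [0.1, 0.7, -0.1]
grip_width: -0.0001
finger_force: 0.0
```

Request:
apply_moves(linear=[[0.184,-0.046,0.03],[0.368,-0.091,0.06],[0.553,-0.137,0.09],[0.737,-0.182,0.12],[0.921,-0.228,0.151]], delta_rot=[[0,0,-0.0214],[0,0,-0.0428],[0,0,-0.0641],[0,0,-0.0855],[0,0,-0.1069]])

```text
clock: 1.35
position: [0.385, -0.3106, 0.1857]
tool_rot: [3.142, -0.0, 1.105]
force: [0.1, -0.1, -0.7]
grip_width: -0.0003
finger_force: 0.0
```

Request:
apply_moves(linear=[[0.19,-0.004,0.03],[0.38,-0.007,0.06],[0.569,-0.011,0.09],[0.759,-0.014,0.12],[0.949,-0.018,0.151]], delta_rot=[[0,0,-0.0214],[0,0,-0.0428],[0,0,-0.0641],[0,0,-0.0855],[0,0,-0.1069]])

```text
clock: 1.77
position: [0.4262, -0.2251, 0.1707]
tool_rot: [3.141, -0.0, 1.329]
force: [0.7, -1.0, 0.1]
grip_width: 0.0001
finger_force: 0.0
```

Request:
apply_moves(linear=[[0.186,0.039,0.03],[0.372,0.077,0.06],[0.557,0.116,0.09],[0.743,0.154,0.12],[0.929,0.193,0.151]], delta_rot=[[0,0,-0.0214],[0,0,-0.0428],[0,0,-0.0641],[0,0,-0.0855],[0,0,-0.1069]])

```text
clock: 2.18
position: [0.4674, -0.1397, 0.1556]
tool_rot: [3.141, -0.0, 1.553]
force: [0.3, -0.2, -0.0]
grip_width: 0.0001
finger_force: 0.0
```

Request:
apply_moves(linear=[[0.173,0.079,0.03],[0.345,0.158,0.06],[0.518,0.237,0.09],[0.69,0.316,0.12],[0.863,0.395,0.151]], delta_rot=[[0,0,-0.0214],[0,0,-0.0428],[0,0,-0.0641],[0,0,-0.0855],[0,0,-0.1069]])

```text
clock: 2.6
position: [0.5087, -0.0542, 0.1404]
tool_rot: [3.141, -0.0, 1.777]
force: [0.4, -0.2, 0.0]
grip_width: 0.0002
finger_force: 0.0
```

Request:
apply_moves(linear=[[-0.01,0,0.13],[-0.015,0,0.27],[-0.015,0,0.4],[-0.015,0,0.53],[-0.015,0,0.66]], delta_rot=[[0,0,0],[0,0,0],[0,0,0],[0,0,0],[0,0,0]])

```text
clock: 3.02
position: [0.5087, -0.0565, 0.074]
tool_rot: [3.141, -0.0, 1.774]
force: [0.2, -0.4, 0.0]
grip_width: -0.0002
finger_force: 0.0
```

Request:
apply_moves(linear=[[0,0,0.015],[0,0,0.03],[0,0,0.045],[0,0,0.06],[0,0,0.075]], delta_rot=[[0,0,0],[0,0,0],[0,0,0],[0,0,0],[0,0,0]])

```text
clock: 3.43
position: [0.5091, -0.0576, 0.0677]
tool_rot: [3.141, 0.0, 1.772]
force: [-0.1, 0.6, -0.4]
grip_width: 0.0001
finger_force: 0.0
```

Request:
apply_moves(linear=[[0,0,0.01],[0,0,0.02],[0,0,0.03],[0,0,0.04],[0,0,0.05]], delta_rot=[[0,0,0],[0,0,0],[0,0,0],[0,0,0],[0,0,0]])

```text
clock: 3.85
position: [0.509, -0.0576, 0.0628]
tool_rot: [3.141, 0.0, 1.772]
force: [-3.4, -0.4, 11.6]
grip_width: 0.0
finger_force: 5.4
```

Request:
apply_moves(linear=[[0,0,0.006],[0,0,0.012],[0,0,0.018],[0,0,0.024],[0,0,0.03]], delta_rot=[[0,0,0],[0,0,0],[0,0,0],[0,0,0],[0,0,0]])

```text
clock: 4.27
position: [0.509, -0.0576, 0.0598]
tool_rot: [3.141, 0.0, 1.772]
force: [-1.4, 0.2, 10.4]
grip_width: -0.0002
finger_force: 5.2
```

Request:
apply_moves(linear=[[0,0,0.002],[0,0,0.004],[0,0,0.006],[0,0,0.008],[0,0,0.01]], delta_rot=[[0,0,0],[0,0,0],[0,0,0],[0,0,0],[0,0,0]])

```text
clock: 4.68
position: [0.5091, -0.0576, 0.059]
tool_rot: [3.141, 0.0, 1.772]
force: [-4.5, 0.5, 18.6]
grip_width: 0.0002
finger_force: 9.5
```

Request:
apply_moves(linear=[[0,0,0.001],[0,0,0.002],[0,0,0.003],[0,0,0.004],[0,0,0.004]], delta_rot=[[0,0,0],[0,0,0],[0,0,0],[0,0,0],[0,0,0]])

```text
clock: 5.1
position: [0.5091, -0.0576, 0.0589]
tool_rot: [3.141, 0.001, 1.772]
force: [-6.0, 0.7, 23.2]
grip_width: 0.0004
finger_force: 11.6
```

Request:
apply_moves(linear=[[0,0,-0.1],[0,0,-0.3],[0,0,-0.5],[0,0,-0.7],[0,0,-0.85]], delta_rot=[[0,0,0],[0,0,0],[0,0,0],[0,0,0],[0,0,0]])

```text
clock: 5.52
position: [0.5091, -0.0576, 0.1448]
tool_rot: [3.14, 0.0, 1.772]
force: [-0.4, 0.1, 0.5]
grip_width: 0.0
finger_force: 0.0
```

Run:
```python
from plan import *
from m import *
from workcell import monitor
p,ds=optics.grab_frame("scene"); cv2.imwrite("pics/scene1.png",p[:,:,::-1])
roi=np.zeros(ds.shape,bool); roi[145:300,170:350]=1
for o in bars("scene",ds,roi,.087,.099): print("scene",o)
b,l=blobs(masks(p)["red"]&roi,4)
for i,(c,s) in enumerate(b): print(c,depthpts("scene",ds,(l==i+1)).mean(0) if s[4]==(l==i+1).sum() else "")
s=monitor.observe(); print(s['position'],np.degrees(s['tool_rot']),s['qpos'])
```

```text
scene (array([0.5477, 0.0537]), array([0.5472, 0.053 ]), 14.370400428771973, 47.51240539550781, np.float64(173.69095417503115), np.float64(0.08958757002865347), 115)
scene (array([ 0.5668, -0.0442]), array([ 0.5665, -0.0441]), 14.258970260620117, 47.13386535644531, np.float64(162.10817662070713), np.float64(0.08949952053268177), 136)
scene (array([ 0.587 , -0.1419]), array([ 0.5874, -0.142 ]), 14.253994941711426, 47.748104095458984, np.float64(173.6554164499703), np.float64(0.08964600497156053), 154)
[314.75  178.625] [0.5403 0.0849 0.0523]
[294.9091 194.5455] [0.5528 0.025  0.0526]
[281.3636 205.4545] [ 0.5603 -0.0134  0.0521]
[259.1 223.3] [ 0.5735 -0.074   0.0532]
[244.5 235. ] [ 0.5803 -0.1108  0.0522]
[219.5 255. ] [ 0.5932 -0.1712  0.0531]
[ 0.5101 -0.0577  0.1469] [179.7706   0.0748 101.5249] [ 0.3453  0.4923 -0.4606  1.9564  0.3118  0.7577 -0.0948]
```

Run:
```python
from plan import *
a=np.array([.5095,-.0576,.1455]);b=np.array([.5660,-.0440,.13]);m=(a+b)/2
print(step(a,101.5,m,132.2),step(m,132.2,b,162.8))
```

```text
(array([0.01 , 0.29 , 0.078]), np.float64(-0.2558)) (array([-0.139,  0.255,  0.077]), np.float64(-0.255))
```

Request:
apply_moves(linear=[[0.002,0.06,0.015],[0.004,0.12,0.03],[0.006,0.17,0.045],[0.008,0.23,0.06],[0.01,0.29,0.078]], delta_rot=[[0,0,-0.051],[0,0,-0.102],[0,0,-0.153],[0,0,-0.205],[0,0,-0.2558]], gripper=-0.06)

```text
clock: 5.98
position: [0.5373, -0.0509, 0.1353]
tool_rot: [3.141, 0.0, 2.313]
force: [-0.7, -0.6, -0.6]
grip_width: 0.04
finger_force: 0.0
```

Request:
apply_moves(linear=[[-0.028,0.05,0.015],[-0.056,0.1,0.03],[-0.083,0.15,0.045],[-0.111,0.2,0.06],[-0.139,0.255,0.077]], delta_rot=[[0,0,-0.051],[0,0,-0.102],[0,0,-0.153],[0,0,-0.204],[0,0,-0.255]])

```text
clock: 6.4
position: [0.5655, -0.0442, 0.1275]
tool_rot: [-3.142, 0.0, 2.847]
force: [-0.2, -0.1, 0.7]
grip_width: 0.0405
finger_force: 0.0
```

Request:
apply_moves(linear=[[0,0,0],[0,0,0],[0,0,0],[0,0,0],[0,0,0]], delta_rot=[[0,0,0],[0,0,0],[0,0,0],[0,0,0],[0,0,0]])

```text
clock: 6.82
position: [0.565, -0.0441, 0.1276]
tool_rot: [-3.141, 0.0, 2.84]
force: [-0.2, -0.4, -0.0]
grip_width: 0.0401
finger_force: 0.0
```

Request:
apply_moves(linear=[[-0.01,0,0.12],[-0.01,0,0.24],[-0.01,0,0.37],[-0.01,0,0.5],[-0.01,0,0.6]], delta_rot=[[0,0,0],[0,0,0],[0,0,0],[0,0,0],[0,0,0]])

```text
clock: 7.23
position: [0.5654, -0.0442, 0.0651]
tool_rot: [-3.141, -0.002, 2.842]
force: [-0.1, 0.4, 1.0]
grip_width: 0.0399
finger_force: 0.0
```

Request:
apply_moves(linear=[[0,0,0],[0,0,0],[0,0,0],[0,0,0],[0,0,0]], delta_rot=[[0,0,0],[0,0,0],[0,0,0],[0,0,0],[0,0,0]], gripper=-1, force=35)

```text
clock: 7.65
position: [0.5659, -0.0443, 0.0673]
tool_rot: [-3.142, -0.0, 2.842]
force: [-1.3, 0.9, -10.2]
grip_width: 0.0132
finger_force: 35.7
```

Request:
apply_moves(linear=[[0,0,0.005],[0,0,0.01],[0,0,0.015],[0,0,0.02],[0,0,0.02]], delta_rot=[[0,0,0],[0,0,0],[0,0,0],[0,0,0],[0,0,0]])

```text
clock: 8.07
position: [0.5661, -0.0443, 0.0668]
tool_rot: [-3.141, 0.001, 2.842]
force: [-12.2, 0.2, 22.8]
grip_width: 0.0133
finger_force: 40.5
```

Request:
apply_moves(linear=[[0,0,-0.004],[0,0,-0.006],[0,0,-0.006],[0,0,-0.006],[0,0,-0.006]], delta_rot=[[0,0,0.05],[0,0,0.1],[0,0,0.15],[0,0,0.2],[0,0,0.25]])

```text
clock: 8.48
position: [0.566, -0.0442, 0.0669]
tool_rot: [-3.141, 0.0, 2.313]
force: [-8.1, 1.2, 10.0]
grip_width: 0.0133
finger_force: 38.7
```

Request:
apply_moves(linear=[[0,0,0],[0,0,0],[0,0,0],[0,0,0],[0,0,0]], delta_rot=[[0,0,0.05],[0,0,0.1],[0,0,0.15],[0,0,0.2],[0,0,0.25]])

```text
clock: 8.9
position: [0.5661, -0.0443, 0.0669]
tool_rot: [3.141, 0.0, 1.79]
force: [-7.8, 0.5, 9.6]
grip_width: 0.0131
finger_force: 38.6
```

Request:
apply_moves(linear=[[0,0,0],[0,0,0],[0,0,0],[0,0,0],[0,0,0]], delta_rot=[[0,0,0.005],[0,0,0.01],[0,0,0.015],[0,0,0.02],[0,0,0.02]])

```text
clock: 9.32
position: [0.5661, -0.0443, 0.0669]
tool_rot: [3.141, 0.001, 1.753]
force: [-7.8, -0.6, 12.3]
grip_width: 0.0133
finger_force: 39.3
```

Run:
```python
from workcell import monitor
import numpy as np
s=monitor.observe(); print(s['position'],np.degrees(s['tool_rot']),s['force'],s['moment'],s['finger_force'])
```

```text
[ 0.56610079 -0.04428442  0.06685913] [1.79987343e+02 3.36428949e-02 1.00427151e+02] [-7.77063297 -0.62088929 12.27792077] [-0.02934505  1.61482564  0.48377283] 39.250271916389465
```

Request:
apply_moves(linear=[[0,0,0],[0,0,0],[0,0,0],[0,0,0],[0,0,0]], delta_rot=[[0,0,0],[0,0,0],[0,0,0],[0,0,0],[0,0,0]], gripper=-0.06)

```text
clock: 9.73
position: [0.5663, -0.0443, 0.066]
tool_rot: [3.141, -0.0, 1.753]
force: [-0.6, 0.4, -0.7]
grip_width: 0.0404
finger_force: 0.0
```

Request:
apply_moves(linear=[[0,0,-0.08],[0,0,-0.2],[0,0,-0.4],[0,0,-0.55],[0,0,-0.65]], delta_rot=[[0,0,0],[0,0,0],[0,0,0],[0,0,0],[0,0,0]])

```text
clock: 10.15
position: [0.5668, -0.0443, 0.1335]
tool_rot: [3.139, 0.0, 1.753]
force: [0.8, -0.4, 0.4]
grip_width: 0.0401
finger_force: 0.0
```

Run:
```python
from plan import *
from m import *
from workcell import monitor
p,ds=optics.grab_frame("scene"); cv2.imwrite("pics/scene2.png",p[:,:,::-1])
roi=np.zeros(ds.shape,bool); roi[145:300,170:350]=1
for o in bars("scene",ds,roi,.087,.099): print("scene",o)
b,l=blobs(masks(p)["red"]&roi,4)
for i,(c,s) in enumerate(b): print(c,np.median(depthpts("scene",ds,(l==i+1)),0))
print(np.median(depthpts("scene",ds,masks(p)["green"]&roi),0))
s=monitor.observe(); print(s['position'],np.degrees(s['tool_rot']),s['qpos'])
a=s['position'];y=np.degrees(s['tool_rot'][2]); b=np.array([.5465,.0535,.13])
for i in range(3): print(step(a+(b-a)*i/3,y+(173.5-y)*i/3,a+(b-a)*(i+1)/3,y+(173.5-y)*(i+1)/3))
```

```text
scene (array([0.5469, 0.0537]), array([0.5472, 0.0529]), 14.465850830078125, 47.51167297363281, np.float64(174.53845878333854), np.float64(0.08959733823256241), 114)
scene (array([ 0.5668, -0.0442]), array([ 0.5672, -0.0439]), 15.634953498840332, 46.22269058227539, np.float64(101.18890606185244), np.float64(0.08969854243017435), 135)
scene (array([ 0.5872, -0.142 ]), array([ 0.5874, -0.142 ]), 14.252845764160156, 48.31245422363281, np.float64(173.72456615233367), np.float64(0.0896989629877545), 161)
[314.75  178.625] [0.5403 0.0838 0.053 ]
[294.9 194.7] [0.5528 0.0257 0.0523]
[281.7778 205.1111] [ 0.5605 -0.0123  0.0526]
[259.0909 223.1818] [ 0.5736 -0.073   0.0528]
[244.5 235. ] [ 0.5811 -0.1109  0.0527]
[219.5 255. ] [ 0.5923 -0.1708  0.0523]
[ 0.5119 -0.0563  0.0577]
[ 0.5674 -0.0443  0.1346] [179.7862   0.0536 100.419 ] [ 0.2691  0.5805 -0.4138  1.8234  0.3138  0.7984 -0.1228]
(array([ 0.333, -0.01 ,  0.015]), np.float64(-0.203))
(array([0.308, 0.129, 0.015]), np.float64(-0.203))
(array([0.227, 0.244, 0.015]), np.float64(-0.203))
```

Mid knob is at its stop (101.2°, so aligned) and the cover is still seated. Next is the left knob.

Request:
apply_moves(linear=[[0.066,-0.002,0.003],[0.133,-0.004,0.006],[0.2,-0.006,0.009],[0.266,-0.008,0.012],[0.333,-0.01,0.015]], delta_rot=[[0,0,-0.04],[0,0,-0.081],[0,0,-0.122],[0,0,-0.162],[0,0,-0.203]])

```text
clock: 10.62
position: [0.559, -0.0115, 0.1295]
tool_rot: [-3.142, 0.0, 2.182]
force: [0.3, -0.1, 0.0]
grip_width: 0.0403
finger_force: 0.0
```

Request:
apply_moves(linear=[[0.062,0.026,0.003],[0.123,0.052,0.006],[0.185,0.077,0.009],[0.246,0.103,0.012],[0.308,0.129,0.015]], delta_rot=[[0,0,-0.04],[0,0,-0.081],[0,0,-0.122],[0,0,-0.162],[0,0,-0.203]])

```text
clock: 11.03
position: [0.552, 0.0211, 0.128]
tool_rot: [-3.142, 0.0, 2.607]
force: [-0.1, -1.1, 0.5]
grip_width: 0.0402
finger_force: 0.0
```

Request:
apply_moves(linear=[[0.057,0.061,0.004],[0.114,0.122,0.008],[0.17,0.183,0.012],[0.227,0.244,0.015],[0.227,0.244,0.015]], delta_rot=[[0,0,-0.05],[0,0,-0.1],[0,0,-0.15],[0,0,-0.203],[0,0,-0.203]])

```text
clock: 11.45
position: [0.5448, 0.0549, 0.1265]
tool_rot: [3.141, -0.0, 3.036]
force: [-0.3, 0.1, -0.1]
grip_width: 0.0401
finger_force: 0.0
```

Request:
apply_moves(linear=[[0,0,0],[0,0,0],[0,0,0],[0,0,0],[0,0,0]], delta_rot=[[0,0,0],[0,0,0],[0,0,0],[0,0,0],[0,0,0]])

```text
clock: 11.87
position: [0.5452, 0.0532, 0.1264]
tool_rot: [-3.141, 0.0, 3.027]
force: [0.4, 0.5, 0.3]
grip_width: 0.0405
finger_force: 0.0
```

Request:
apply_moves(linear=[[-0.01,0.003,0.16],[-0.015,0.003,0.34],[-0.015,0.003,0.5],[-0.015,0.003,0.59],[-0.015,0.003,0.59]], delta_rot=[[0,0,0],[0,0,0],[0,0,0],[0,0,0],[0,0,0]])

```text
clock: 12.28
position: [0.5458, 0.0535, 0.0659]
tool_rot: [-3.141, -0.002, 3.028]
force: [-0.9, -0.6, 0.3]
grip_width: 0.0403
finger_force: 0.0
```

Request:
apply_moves(linear=[[0,0,0],[0,0,0],[0,0,0],[0,0,0],[0,0,0]], delta_rot=[[0,0,0],[0,0,0],[0,0,0],[0,0,0],[0,0,0]])

```text
clock: 12.7
position: [0.5469, 0.0536, 0.0679]
tool_rot: [3.142, 0.001, 3.028]
force: [0.7, -0.3, -0.2]
grip_width: 0.0401
finger_force: 0.0
```

Request:
apply_moves(linear=[[0,0,0],[0,0,0],[0,0,0.003],[0,0,0.006],[0,0,0.01]], delta_rot=[[0,0,0],[0,0,0],[0,0,0],[0,0,0],[0,0,0]], gripper=-1, force=35)

```text
clock: 13.12
position: [0.5469, 0.0536, 0.0673]
tool_rot: [-3.141, 0.001, 3.028]
force: [-8.0, -2.5, 29.3]
grip_width: 0.0131
finger_force: 39.4
```

Request:
apply_moves(linear=[[0,0,-0.006],[0,0,-0.01],[0,0,-0.01],[0,0,-0.01],[0,0,-0.01]], delta_rot=[[0,0,0.05],[0,0,0.1],[0,0,0.15],[0,0,0.2],[0,0,0.25]])

```text
clock: 13.53
position: [0.5467, 0.0532, 0.0676]
tool_rot: [-3.141, 0.0, 2.499]
force: [-2.2, -3.2, 4.8]
grip_width: 0.0136
finger_force: 36.1
```

Request:
apply_moves(linear=[[0,0,0],[0,0,0],[0,0,0],[0,0,0],[0,0,0]], delta_rot=[[0,0,0.05],[0,0,0.1],[0,0,0.15],[0,0,0.2],[0,0,0.25]])

```text
clock: 13.95
position: [0.5464, 0.0529, 0.0676]
tool_rot: [-3.141, 0.001, 1.976]
force: [-5.5, -4.5, 6.8]
grip_width: 0.0133
finger_force: 36.4
```

Request:
apply_moves(linear=[[0,0,0],[0,0,0],[0,0,0],[0,0,0],[0,0,0]], delta_rot=[[0,0,0.04],[0,0,0.07],[0,0,0.09],[0,0,0.11],[0,0,0.11]])

```text
clock: 14.37
position: [0.5462, 0.0529, 0.0676]
tool_rot: [-3.14, 0.001, 1.748]
force: [-3.4, -5.4, 8.0]
grip_width: 0.0134
finger_force: 37.4
```

Run:
```python
from workcell import monitor
import numpy as np
s=monitor.observe(); print(s['position'],np.degrees(s['tool_rot']),s['force'],s['moment'],s['finger_force'])
```

```text
[0.54619789 0.0529177  0.06759351] [-1.79935081e+02  7.30627492e-02  1.00169412e+02] [-3.4285406  -5.39017724  8.00822993] [-1.08956223  0.95362082  0.61577167] 37.447741627693176
```

Request:
apply_moves(linear=[[0,0,0],[0,0,0],[0,0,0],[0,0,0],[0,0,0]], delta_rot=[[0,0,0],[0,0,0],[0,0,0],[0,0,0],[0,0,0]], gripper=-0.06)

```text
clock: 14.78
position: [0.5467, 0.0538, 0.0674]
tool_rot: [3.142, -0.0, 1.751]
force: [0.1, -0.3, -0.3]
grip_width: 0.0402
finger_force: 0.0
```

Request:
apply_moves(linear=[[0,0,-0.08],[0,0,-0.2],[0,0,-0.4],[0,0,-0.55],[0,0,-0.65]], delta_rot=[[0,0,0],[0,0,0],[0,0,0],[0,0,0],[0,0,0]])

```text
clock: 15.2
position: [0.5474, 0.0538, 0.135]
tool_rot: [3.139, 0.0, 1.751]
force: [-0.4, 0.6, -0.4]
grip_width: 0.0399
finger_force: 0.0
```

Run:
```python
from plan import *
from m import *
from workcell import monitor
p,ds=optics.grab_frame("scene"); cv2.imwrite("pics/scene3.png",p[:,:,::-1])
roi=np.zeros(ds.shape,bool); roi[145:300,170:350]=1
for o in bars("scene",ds,roi,.087,.099): print("scene",o)
b,l=blobs(masks(p)["red"]&roi,4)
print([np.median(depthpts("scene",ds,(l==i+1)),0)[2] for i in range(len(b))])
s=monitor.observe(); print(s['position'],np.degrees(s['tool_rot']),s['qpos'])
a=s['position'];y=np.degrees(s['tool_rot'][2]); b=np.array([.5865,-.1415,.132])
for i in range(3): print(step(a+(b-a)*i/3,y+(173.8-y)*i/3,a+(b-a)*(i+1)/3,y+(173.8-y)*(i+1)/3))
```

```text
scene (array([0.5472, 0.0534]), array([0.5482, 0.0539]), 17.16023826599121, 46.62342834472656, np.float64(101.9075263572213), np.float64(0.08983757559217082), 121)
scene (array([ 0.567 , -0.0444]), array([ 0.5675, -0.0443]), 16.102617263793945, 47.29619598388672, np.float64(102.51127315666551), np.float64(0.08962370483125205), 140)
scene (array([ 0.5879, -0.1422]), array([ 0.5876, -0.142 ]), 14.228586196899414, 48.28639602661133, np.float64(173.40964692185295), np.float64(0.08989773390435331), 159)
[np.float64(0.05172089361911983), np.float64(0.05280220652778502), np.float64(0.05267212309363155), np.float64(0.051928041195538566), np.float64(0.05226397310497395), np.float64(0.05231031450955033)]
[0.5479 0.0538 0.136 ] [179.7848   0.0155 100.3018] [ 0.0851  0.5511 -0.399   1.8716  0.2964  0.7732 -0.2944]
(array([-0.664,  0.01 ,  0.013]), np.float64(-0.2042))
(array([-0.608, -0.266,  0.013]), np.float64(-0.2042))
(array([-0.443, -0.494,  0.013]), np.float64(-0.2042))
```

Request:
apply_moves(linear=[[-0.133,0.002,0.003],[-0.266,0.004,0.006],[-0.4,0.006,0.009],[-0.531,0.008,0.012],[-0.664,0.01,0.013]], delta_rot=[[0,0,-0.041],[0,0,-0.082],[0,0,-0.122],[0,0,-0.163],[0,0,-0.204]])

```text
clock: 15.67
position: [0.5596, -0.0122, 0.1312]
tool_rot: [-3.142, 0.0, 2.182]
force: [-0.5, 0.7, -0.4]
grip_width: 0.04
finger_force: 0.0
```

Request:
apply_moves(linear=[[-0.122,-0.053,0.003],[-0.243,-0.106,0.006],[-0.365,-0.16,0.009],[-0.486,-0.213,0.012],[-0.608,-0.266,0.013]], delta_rot=[[0,0,-0.041],[0,0,-0.082],[0,0,-0.122],[0,0,-0.163],[0,0,-0.204]])

```text
clock: 16.08
position: [0.5724, -0.0774, 0.1299]
tool_rot: [-3.141, -0.0, 2.609]
force: [0.2, 0.9, -0.0]
grip_width: 0.04
finger_force: 0.0
```

Request:
apply_moves(linear=[[-0.12,-0.13,0.003],[-0.24,-0.26,0.006],[-0.34,-0.38,0.009],[-0.41,-0.46,0.012],[-0.443,-0.494,0.013]], delta_rot=[[0,0,-0.05],[0,0,-0.1],[0,0,-0.15],[0,0,-0.19],[0,0,-0.204]])

```text
clock: 16.5
position: [0.5851, -0.1439, 0.1283]
tool_rot: [-3.141, -0.0, 3.036]
force: [-1.4, 0.5, -0.8]
grip_width: 0.0401
finger_force: 0.0
```

Request:
apply_moves(linear=[[0,0,0],[0,0,0],[0,0,0],[0,0,0],[0,0,0]], delta_rot=[[0,0,0],[0,0,0],[0,0,0],[0,0,0],[0,0,0]])

```text
clock: 16.92
position: [0.5853, -0.1411, 0.1287]
tool_rot: [-3.142, 0.0, 3.033]
force: [0.1, 1.1, 0.5]
grip_width: 0.0401
finger_force: 0.0
```

Request:
apply_moves(linear=[[-0.01,-0.005,0.16],[-0.013,-0.005,0.34],[-0.013,-0.005,0.5],[-0.013,-0.005,0.61],[-0.013,-0.005,0.61]], delta_rot=[[0,0,0],[0,0,0],[0,0,0],[0,0,0],[0,0,0]])

```text
clock: 17.33
position: [0.5855, -0.1419, 0.0656]
tool_rot: [3.141, -0.003, 3.033]
force: [0.6, 0.9, -0.3]
grip_width: 0.0398
finger_force: 0.0
```

Request:
apply_moves(linear=[[0,0,0],[0,0,0],[0,0,0],[0,0,0],[0,0,0]], delta_rot=[[0,0,0],[0,0,0],[0,0,0],[0,0,0],[0,0,0]])

```text
clock: 17.75
position: [0.5867, -0.1425, 0.0681]
tool_rot: [-3.141, 0.001, 3.032]
force: [0.3, 0.8, -0.1]
grip_width: 0.0405
finger_force: 0.0
```

Request:
apply_moves(linear=[[0,0,0],[0,0,0],[0,0,0.002],[0,0,0.004],[0,0,0.005]], delta_rot=[[0,0,0],[0,0,0],[0,0,0],[0,0,0],[0,0,0]], gripper=-1, force=35)

```text
clock: 18.17
position: [0.5866, -0.1424, 0.0677]
tool_rot: [-3.141, 0.0, 3.032]
force: [-4.4, -1.1, 13.8]
grip_width: 0.0136
finger_force: 37.4
```

Request:
apply_moves(linear=[[0,0,0],[0,0,0],[0,0,0],[0,0,0],[0,0,0]], delta_rot=[[0,0,0.05],[0,0,0.1],[0,0,0.15],[0,0,0.2],[0,0,0.25]])

```text
clock: 18.58
position: [0.5865, -0.1427, 0.0676]
tool_rot: [-3.141, 0.001, 2.503]
force: [-3.7, -1.3, 11.5]
grip_width: 0.0132
finger_force: 37.2
```

Request:
apply_moves(linear=[[0,0,0],[0,0,0],[0,0,0],[0,0,0],[0,0,0]], delta_rot=[[0,0,0.05],[0,0,0.1],[0,0,0.15],[0,0,0.2],[0,0,0.25]])

```text
clock: 19.0
position: [0.5863, -0.1429, 0.0677]
tool_rot: [-3.141, 0.001, 1.98]
force: [-7.2, -1.6, 12.2]
grip_width: 0.0134
finger_force: 37.3
```

Request:
apply_moves(linear=[[0,0,0],[0,0,0],[0,0,0],[0,0,0],[0,0,0]], delta_rot=[[0,0,0.04],[0,0,0.07],[0,0,0.09],[0,0,0.112],[0,0,0.112]])

```text
clock: 19.42
position: [0.5862, -0.1429, 0.0676]
tool_rot: [-3.141, 0.001, 1.748]
force: [-6.4, -2.2, 12.9]
grip_width: 0.013
finger_force: 38.6
```

Run:
```python
from workcell import monitor
import numpy as np
s=monitor.observe(); print(s['position'],np.degrees(s['tool_rot']),s['force'],s['moment'],s['finger_force'])
```

```text
[ 0.58615696 -0.14288149  0.06762917] [-1.79959332e+02  6.01559279e-02  1.00152033e+02] [-6.35313965 -2.22832457 12.86861599] [-0.59783425  1.35514028  0.56601451] 38.61833095550537
```

Request:
apply_moves(linear=[[0,0,0],[0,0,0],[0,0,0],[0,0,0],[0,0,0]], delta_rot=[[0,0,0],[0,0,0],[0,0,0],[0,0,0],[0,0,0]], gripper=-0.06)

```text
clock: 19.83
position: [0.5865, -0.1423, 0.0669]
tool_rot: [-3.142, -0.0, 1.751]
force: [0.2, -0.3, -0.2]
grip_width: 0.0402
finger_force: 0.0
```

Request:
apply_moves(linear=[[0,0,-0.1],[0,0,-0.3],[0,0,-0.5],[0,0,-0.75],[0,0,-1]], delta_rot=[[0,0,0],[0,0,0],[0,0,0],[0,0,0],[0,0,0]])

```text
clock: 20.25
position: [0.5862, -0.1422, 0.1686]
tool_rot: [-3.141, -0.0, 1.751]
force: [-0.1, -0.6, -0.1]
grip_width: 0.0401
finger_force: 0.0
```

Request:
apply_moves(linear=[[-0.2,-0.1,0],[-0.4,-0.2,0],[-0.6,-0.3,0],[-0.8,-0.4,0],[-1,-0.5,0]], delta_rot=[[0,0,0],[0,0,0],[0,0,0],[0,0,0],[0,0,0]])

```text
clock: 20.67
position: [0.5548, -0.2507, 0.1679]
tool_rot: [3.141, 0.0, 1.751]
force: [1.0, 0.2, 0.2]
grip_width: 0.04
finger_force: 0.0
```

Request:
apply_moves(linear=[[-0.2,-0.1,0],[-0.4,-0.2,0],[-0.6,-0.3,0],[-0.8,-0.4,0],[-1,-0.5,0]], delta_rot=[[0,0,0],[0,0,0],[0,0,0],[0,0,0],[0,0,0]])

```text
clock: 21.08
position: [0.5235, -0.3581, 0.1678]
tool_rot: [3.141, 0.0, 1.751]
force: [-0.0, 0.1, -0.2]
grip_width: 0.0402
finger_force: 0.0
```

Run:
```python
from plan import *
from m import *
for n,(x0,y0,x1,y1) in {"top":(265,205,445,300),"scene":(170,145,350,300)}.items():
    p,ds=optics.grab_frame(n); cv2.imwrite(f"pics/{n}4.png",p[:,:,::-1])
    roi=np.zeros(ds.shape,bool); roi[y0:y1,x0:x1]=1
    for o in bars(n,ds,roi,.085,.099): print(n,o)
    b,l=blobs(masks(p)["red"]&roi,4)
    print([np.median(depthpts(n,ds,(l==i+1)),0)[2] for i in range(len(b))])
```

```text
top (array([ 0.5859, -0.1415]), array([ 0.5859, -0.1413]), 13.894256591796875, 46.292850494384766, np.float64(101.26011740521177), np.float64(0.09049216838718929), 185)
top (array([ 0.566, -0.044]), array([ 0.5659, -0.0438]), 13.98858642578125, 45.979915618896484, np.float64(101.65406816747584), np.float64(0.09034646123797724), 186)
top (array([0.5459, 0.0539]), array([0.5459, 0.0537]), 13.982490539550781, 45.559024810791016, np.float64(101.50641481548381), np.float64(0.09027080291894815), 190)
[np.float64(0.05278921720751792), np.float64(0.05291456289342032), np.float64(0.05385700130361874), np.float64(0.05317566988785579), np.float64(0.05360293492975096), np.float64(0.052943455150078894)]
scene (array([0.5474, 0.0527]), array([0.5477, 0.0529]), 16.584684371948242, 49.10198974609375, np.float64(101.6444188773985), np.float64(0.0893768756757794), 135)
scene (array([ 0.5677, -0.0451]), array([ 0.5682, -0.0449]), 17.55986785888672, 49.11648178100586, np.float64(103.48721936496528), np.float64(0.08931180218000206), 159)
scene (array([ 0.5878, -0.1425]), array([ 0.5883, -0.1419]), 17.81642723083496, 47.03907775878906, np.float64(102.61901757158279), np.float64(0.08947852764046954), 185)
[np.float64(0.05155041231771053), np.float64(0.052806421488627645), np.float64(0.05202821318868165), np.float64(0.05201114516600826), np.float64(0.05204950061057416), np.float64(0.05227014181388803)]
```

View pics/top4.png

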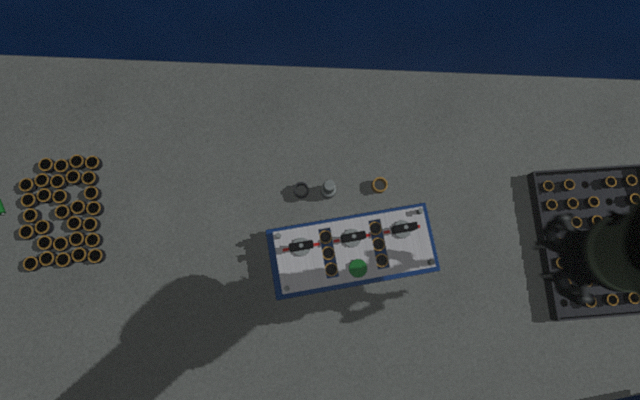

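The three bars at (300,246), (353,237) and (404,229) lie in line with the red marks. The plate reads about 53 mm, so the cover is seated, and the loose parts at (301,190), (329,188) and (380,185) have not moved.

```bash
python3 -c "
from workcell import workorder; print(workorder.job_done())"
```

```text
the job is handed in; nothing more can be done
None
```

The job is handed in: the cover is pressed down and seated, and the knobs are at their end stops in the order middle, left, right, with the bushings and gauge left where they stood.

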